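# Load the drying deck with rinsed anchor hardware and set its timer

## Robot

A 6-joint arm with a two-finger parallel gripper is mounted at the origin on the work surface. World frame = base frame: x ahead of the robot, y to its left, z up, the work surface at z = 0. Lengths are in mm, angles in rad, forces in N, time in s.
With the tool pointing down it reaches from about 350 to 875 mm from the base axis. Payload 4.2 kg.
Tool frame: the origin (TCP) lies at the very end of the fingers, on their centre line; the grasp point (between the pads) lies 19 mm behind it; z points along the fingers, y is the line along which they close (so a half turn about z gives the same grasp; the last joint's range is limited). The gripper opens to 85 mm and grips with 20 to 120 N. Pads are 22 mm wide; open, the fingers measure 114 mm over their backs; the gripper's body (76 mm by 85 mm) begins 54 mm behind the grasp point. The pads swing forward as they close: fully open they stand 13 mm farther back than shut.
Start: joints at [-0.852, 0.385, 0.008, 0, -1.194, -0.259], TCP at [277.367, -560.06, 231.312] pointing down, gripper open.
Joint ranges: [-3.14, 3.14], [-1.21, 2.06], [-1.07, 1.41], [-3.16, 2.05], [-2.99, -0.16], [-3.1, 3.1]. Speed limits (rad/s): [2.79, 2.79, 3.14, 3.14, 3.14, 3.14].

## Interface

Orientations are given as a unit quaternion [x, y, z, w].
In Python, from bench import read_state, get_image, get_calibration, job_done gives the robot as it stands.
- The arm moves only by the shell command python3 -m creep 'ROWS'. ROWS is a JSON object of lists of equal length, an entry for each row: "translation": the shift along the world's x, y, z in cm, a list of three; "delta_rot": the turn, a rotation vector about the world's x, y, z in degrees, a list of three; "hand": the finger opening in cm, from 0 to 8.54. A call has 1 to 8 rows; each row is the pose to reach, as a shift and turn from the pose commanded when the call began; what a row does not reach only later rows make up. A row lasts 1/8 s, in which the tool goes at most 62.5 mm and 10.7 degrees, less where a joint would pass 70% of its speed; a pose out of reach is approached as far as the arm can. A call with a gripper value outside its range is refused whole. The fingers move at their own pace and stop on an object; the grip force is fixed at half the most. Time passes only in rows, so rows that repeat a pose let the fingers close. It gives the time, the measured TCP pose, the force, the opening and the grip force at its end, in the units of the state.
- read_state(): the state, without advancing time (a new reading comes with each control period).
- get_image(name): name is "scene" or "top" or "wrist"; returns (picture, depth): 480x640x3 uint8, red, green, blue; 480x640 float32, mm along the optical axis (not along the pixel's ray), 0 where there is no reading.
- get_calibration(name): a dict with "intrinsics" (3x3 intrinsics, pixels), "xyz" and "attitude" of the camera in the world. Camera axes: x right, y down, z forward; pixel columns grow to the right and rows downward; lengths in mm; the calibration is good to about 2 mm. The wrist camera is an equidistant fisheye: a pixel r from the principal point sees the ray r / f radians off the axis. A picture is of the moment at which its call begins: read the wrist's pose just before it. get_calibration takes no time and is no camera call; for the wrist camera it gives the pose at the moment of the call.
- job_done(): hands the job in; it is judged then, once.
The state is a dict: "clock": time; "joints": joint angles; "joint_vel": joint speeds; "joint_efforts": joint torques, N m; "position": TCP position; "ee_rot": TCP orientation; "contact_force": force on the tool from outside, world axes, zero at the start; "wrist_torque": the same for the moment, N m; "gripper_width": finger opening in mm; "grasp_force": force on a finger pad.
Only numpy, scipy, OpenCV 4.12 (cv2) and the standard library are available. Lean on these libraries where they do the work, as an engineer would, in place of code of your own. Each camera call takes 0.05 s, during which the arm holds its last target. There are 200 camera calls.

## Task

Dry the rinsed anchor hardware: slide every steel plate up out of the white rack and stand it fully down in a groove of the blue block on the drying deck, one to a groove, and lay each of the big bolts on its side in a red V cradle, one to a cradle, centred so that the trough carries the middle of the bolt. Only when everything is loaded, turn the timer knob until its white pointer lines up with the red mark. Leave the tins, the bottle and the black roll where they are.

Things in the scene. Friction and masses are not known exactly. Their poses are not given: they have to be found in the camera images.
- plate1: Galvanised steel anchor plate, 70 mm wide (its x), 8 mm thick (its y), 80 mm tall (its z), 330 g, with four dark holes; at the start upright in one of the four slots of the white rack. Origin: centre of its bottom edge. Three or four of the four plates are present.
- plate2: Galvanised steel anchor plate, 70 mm wide (its x), 8 mm thick (its y), 80 mm tall (its z), 330 g, with four dark holes; at the start upright in one of the four slots of the white rack. Origin: centre of its bottom edge. Three or four of the four plates are present.
- plate3: Galvanised steel anchor plate, 70 mm wide (its x), 8 mm thick (its y), 80 mm tall (its z), 330 g, with four dark holes; at the start upright in one of the four slots of the white rack. Origin: centre of its bottom edge. Three or four of the four plates are present.
- plate4: Galvanised steel anchor plate, 70 mm wide (its x), 8 mm thick (its y), 80 mm tall (its z), 330 g, with four dark holes; at the start upright in one of the four slots of the white rack. Origin: centre of its bottom edge. Three or four of the four plates are present.
- bolt1: Rusty-brown hex bolt standing upright on its head on the bench: head 36 mm across the flats and 15 mm high, shank 24 mm in diameter and 120 mm long, 135 mm in all, 550 g. Origin: centre of the head's outer face; z runs from the head along the shank.
- bolt1_mid (a point): Point on the bolt's axis 59 mm from the head's outer face, about its centre of mass; axes as the bolt's.
- bolt2: Rusty-brown hex bolt standing upright on its head on the bench: head 36 mm across the flats and 15 mm high, shank 24 mm in diameter and 120 mm long, 135 mm in all, 550 g. Origin: centre of the head's outer face; z runs from the head along the shank.
- bolt2_mid (a point): Point on the bolt's axis 59 mm from the head's outer face, about its centre of mass; axes as the bolt's.
- rack: White plastic rinse rack, fixed to the bench, 80 mm (x) by 200 mm (y), 43 mm high. Four vertical slots that run along its x at y = -75, -25, 25, 75 mm, 12 mm wide, 35 mm deep, floor 8 mm above the bench. Origin: centre of its underside.
- dryer: Low grey drying machine, fixed, its deck 45 mm above the bench. x from -125 to 125 mm, y from -110 to 195 mm about its origin, which lies on the bench. On the deck: a blue grooved block (see grooves), two red V cradles (see cradle1, cradle2) and, in the corner at x = 75, y = 152 mm, a grey pod 80 by 70 mm, 80 mm above the bench, with the timer knob.
- grooves (a point): Centre of the blue block, at the height of its groove floors (51 mm above the bench); axes as the dryer's. The block is 80 mm (x) by 200 mm (y); four vertical grooves run along its x at y = -75, -25, 25, 75 mm, 15 mm wide and 30 mm deep. One plate fits in each.
- timer (a joint): Timer knob's angle in rad: 0 when its white pointer points to the dryer's -x (towards the robot), growing clockwise seen from above, to 3.6.
- mark (a joint): Angle of the red index mark on the rim of the dial, same zero and sense as the timer; it stays where it is through the run (1.3 to 2.6).
- dial (a point): On the knob's vertical axis, 98 mm above the bench, at the height to grip. The black knob has a bar grip 40 mm long (along the pointer), 12 mm wide, from 87 to 110 mm above the bench, on a disc of 46 mm diameter.
- pointer (a point): Point on the knob 30 mm from its axis in the direction of the pointer (the end of the bar with the white stripe).
- mark_tip (a point): The red index mark, 30 mm from the knob's axis.
- cradle1 (a point): Red V cradle nearer the robot, 70 mm apart from the other: a 90-degree V trough along the dryer's y, 50 mm long, walls 3 mm higher than this point. This point: middle of the trough on the axis of a bolt's shank lying in it, 95 mm above the bench, 50 mm above the deck. The head hangs beyond either end.
- cradle2 (a point): Red V cradle nearer the blue block, 70 mm apart from the other: a 90-degree V trough along the dryer's y, 50 mm long, walls 3 mm higher than this point. This point: middle of the trough on the axis of a bolt's shank lying in it, 95 mm above the bench, 50 mm above the deck. The head hangs beyond either end.
- tin1: Red tin of nails, 100 mm across, 110 mm high; origin at its underside. Leave alone.
- tin2: Smaller red tin of nails, 84 mm across, 90 mm high; origin at its underside. Leave alone.
- oil: Yellow bottle, 60 mm across, 150 mm high; origin at its underside. Leave alone.
- tape: Black roll, 90 mm across, 24 mm high, lying; origin at its underside. Leave alone.

How it is judged (in metres and radians):
On the way, in this order (a step that is already met when the one before it is completed fails the run):
1. every plate present stands fully down in a blue groove and both bolts lie in cradles (x of plate1 in the frame of grooves between -0.022 and 0.022 m and y of plate1 in the frame of grooves between -0.1 and 0.1 m and z of plate1 in the frame of grooves between -0.006 and 0.008 m and angle between each of plate1, plate2, plate3, plate4's own z axis and vertical below 0.35 rad and angle between the x axis of each of plate1, plate2, plate3, plate4 and the x axis of grooves, either way round below 0.3 rad and x of plate2 in the frame of grooves between -0.022 and 0.022 m and y of plate2 in the frame of grooves between -0.1 and 0.1 m and z of plate2 in the frame of grooves between -0.006 and 0.008 m and x of plate3 in the frame of grooves between -0.022 and 0.022 m and y of plate3 in the frame of grooves between -0.1 and 0.1 m and z of plate3 in the frame of grooves between -0.006 and 0.008 m and x of plate4 in the frame of grooves between -0.022 and 0.022 m and y of plate4 in the frame of grooves between -0.1 and 0.1 m and z of plate4 in the frame of grooves between -0.006 and 0.008 m and ((horizontal distance between bolt1_mid and cradle1 below 0.024 m and z of bolt1_mid in the frame of cradle1 between -0.006 and 0.007 m and angle between the z axis of bolt1 and the y axis of cradle1, either way round below 0.2 rad) or (horizontal distance between bolt1_mid and cradle2 below 0.024 m and z of bolt1_mid in the frame of cradle2 between -0.006 and 0.007 m and angle between the z axis of bolt1 and the y axis of cradle2, either way round below 0.2 rad)) and ((horizontal distance between bolt2_mid and cradle1 below 0.024 m and z of bolt2_mid in the frame of cradle1 between -0.006 and 0.007 m and angle between the z axis of bolt2 and the y axis of cradle1, either way round below 0.2 rad) or (horizontal distance between bolt2_mid and cradle2 below 0.024 m and z of bolt2_mid in the frame of cradle2 between -0.006 and 0.007 m and angle between the z axis of bolt2 and the y axis of cradle2, either way round below 0.2 rad))), for 0.2 s.
2. the timer's pointer is at the red mark (horizontal distance between pointer and mark_tip below 0.0042 m), for 0.2 s.
At the end, for the whole second after the job is handed in: Every plate present is upright (within 0.35 rad) and fully down (within 8 mm) in a groove, its middle within 22 mm of the groove's middle; each bolt lies at rest in a cradle, its middle point within 24 mm of the cradle's and within 0.2 rad of its line; the pointer is within 0.14 rad of the red mark (all of step 1 and horizontal distance between pointer and mark_tip below 0.0042 m and linear speed of each of plate1, plate2, plate3, plate4, bolt1, bolt2 below 0.02 m/s); the robot touches nothing.
It fails at once if a tin, the bottle or the black roll is moved by more than 50 mm (distance of any of tin1, tin2, oil, tape from where it was at the start of the episode above 0.05 m).
Of plate1, plate2, plate3, plate4 only 3 to 4 are there at a start; the rules pass over those that are not, and their reading is None.
At some moment in a run one of bolt1, bolt2 may be knocked a few centimetres aside while the robot is not near it.
It also fails if it takes over 210 s, if anything falls off the work surface, if the arm or the gripper's body presses on something with over 40 N, if the wrist force passes 120 N, or if a joint passes its speed limit or range.

## Working session

There is one attempt and no reset: what is moved stays moved. The work goes in short steps, Python scripts to look and compute and a shell command to move; the robot and the scene stay as the last step left them, time stands still between calls to the robot, and variables do not carry over. Pictures are saved under pics/ and viewed, at most 14 in all, crops included, and the job is handed in when it is done.

```bash
ls; mkdir -p pics; python3 - <<'E'
from bench import *
import cv2,numpy as np
s=read_state();print(s)
for n in ("scene","top","wrist"):
    c=get_calibration(n);print(n,c)
    im,d=get_image(n);np.savez(f"pics/{n}0.npz",im=im,d=d);cv2.imwrite(f"pics/{n}0.png",im[:,:,::-1])
    print((d>0).mean())
E
```

```text
pics
{'clock': 0.0, 'joints': array([-8.52401375e-01,  3.85559951e-01,  6.61881735e-03, -5.25411917e-04,
       -1.19400132e+00, -2.58610482e-01]), 'joint_vel': array([-0.00226143,  0.00013145,  0.00056603, -0.00182858, -0.0001889 ,
       -0.00071474]), 'joint_efforts': array([ 3.86791298e-04, -3.92290413e+01,  1.88405907e+01,  4.18603331e+00,
       -4.51683954e-03,  1.78569888e-05]), 'position': array([ 277.11241403, -559.54883021,  230.21287649]), 'ee_rot': array([-2.27778083e-01,  9.73712449e-01,  1.06214496e-03, -2.87979293e-04]), 'contact_force': array([-0.32962865,  0.40466648, -0.76246542]), 'wrist_torque': array([ 0.01170589, -0.00861523,  0.05164155]), 'grasp_force': 0.0, 'gripper_width': 85.65698872757869}
scene {'intrinsics': array([[615.87190126,   0.        , 313.24185443],
       [  0.        , 615.87190126, 241.78697724],
       [  0.        ,   0.        ,   1.        ]]), 'xyz': array([1118.99541528,  621.31722823, 1237.20911077]), 'attitude': array([ 0.37080131,  0.88182212, -0.26731792, -0.11591922])}
0.996103515625
top {'intrinsics': array([[549.69765803,   0.        , 324.34996383],
       [  0.        , 549.69765803, 244.77800135],
       [  0.        ,   0.        ,   1.        ]]), 'xyz': array([ 445.07302251,   86.6395701 , 1460.57453258]), 'attitude': array([ 0.71095447, -0.70090841,  0.03857393, -0.04222796])}
0.9958072916666667
wrist {'intrinsics': array([[371.64829954,   0.        , 322.71095226],
       [  0.        , 371.64829954, 238.88107618],
       [  0.        ,   0.        ,   1.        ]]), 'xyz': array([ 217.90768481, -589.06810992,  372.99663913]), 'attitude': array([0.52317177, 0.84188665, 0.1131055 , 0.06874096])}
0.979560546875
```

View pics/top0.png

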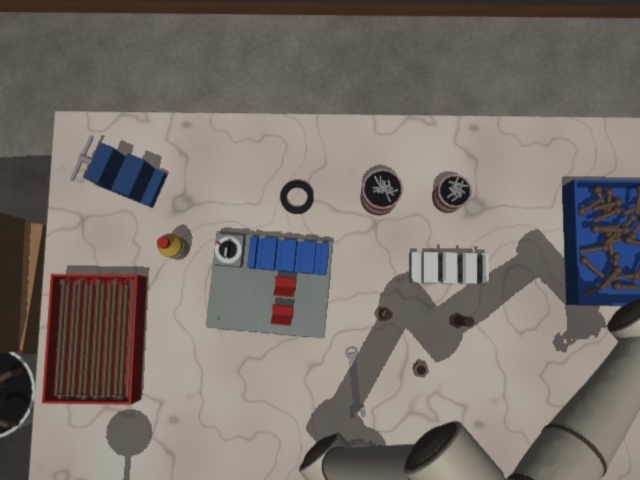

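View pics/scene0.png

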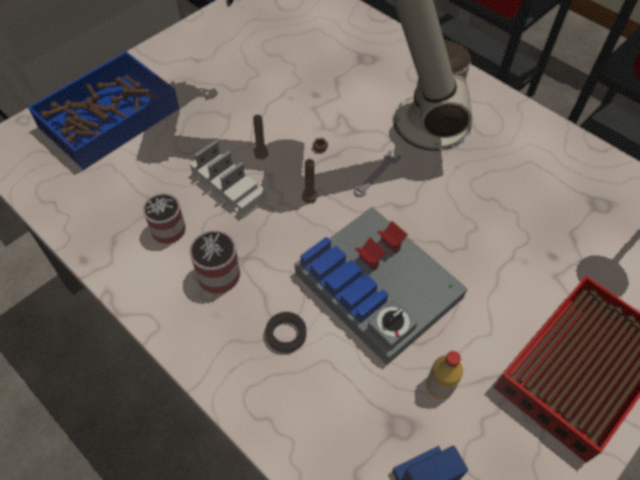

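The top view shows the dryer around (270,285), the rack at (450,266) with three plates (445, 464 and 483 or thereabouts), bolts at (383,314) and (460,320), and a loose nut at (420,369). The scene view confirms this: bolts at (260,135) and (310,180), and the pod at (395,320). I'll zoom in next.

```bash
cat > h.py <<'E'
import numpy as np,cv2
from scipy.spatial.transform import Rotation as R
from bench import *
def cast(cal,px,z):
    """pixels (N,2) onto the plane at height z (pinhole or wrist fisheye)"""
    K=cal['intrinsics'];px=np.atleast_2d(px).astype(float)
    r=dirs(cal,px); t=(z-cal['xyz'][2])/r[:,2]
    return cal['xyz']+r*t[:,None]
def dirs(cal,px):
    K=cal['intrinsics'];u=(np.atleast_2d(px).astype(float)-K[:2,2])/K[0,0]
    if cal.get('fish'):
        th=np.linalg.norm(u,axis=1)[:,None]+1e-9
        c=np.c_[u/th*np.sin(th),np.cos(th)]
    else: c=np.c_[u,np.ones(len(u))]
    return R.from_quat(cal['attitude']).apply(c)
def two(c1,p1,c2,p2):
    d1,d2=dirs(c1,p1)[0],dirs(c2,p2)[0]
    s=np.linalg.lstsq(np.c_[d1,-d2],c2['xyz']-c1['xyz'],rcond=None)[0]
    a,b=c1['xyz']+d1*s[0],c2['xyz']+d2*s[1]
    return (a+b)/2,np.linalg.norm(a-b)
def cloud(cal,d):
    v,u=np.mgrid[:480,:640];px=np.c_[u.ravel(),v.ravel()]
    r=dirs(cal,px);ax=R.from_quat(cal['attitude']).apply([0,0,1])
    return (cal['xyz']+r*(d.ravel()/(r@ax))[:,None]).reshape(480,640,3)
def snap(n,tag=None):
    c=get_calibration(n);c['fish']=n=='wrist'
    im,d=get_image(n)
    if tag: np.savez(f'pics/{tag}.npz',im=im,d=d); cv2.imwrite(f'pics/{tag}.png',im[:,:,::-1])
    return c,im,d
E
python3 - <<'E'
from h import *
ims=[]
for n,(x,y,w,h) in {"top":(190,220,320,160),"scene":(170,100,320,260)}.items():
    f=np.load(f"pics/{n}0.npz");c=get_calibration(n);P=cloud(c,f['d']);im=f['im'].astype(int)
    hsv=cv2.cvtColor(f['im'],cv2.COLOR_RGB2HSV)
    ims.append(cv2.resize(f['im'][y:y+h,x:x+w,::-1],(640,h*2),interpolation=cv2.INTER_CUBIC)[:, :])
    r,g,b=im[...,0],im[...,1],im[...,2]
    blue=(b>1.5*r)&(b>80);red=(r>2*g)&(r>80)
    for nm,m in dict(blue=blue,red=red).items():
        k,l,st,ce=cv2.connectedComponentsWithStats(m.astype(np.uint8))
        for i in range(1,k):
            if st[i,4]>15 and x<ce[i][0]<x+w and y<ce[i][1]<y+h: print(n,nm,st[i,:5],ce[i].round(1),np.median(P[l==i],0).round(0),np.percentile(P[l==i],95,axis=0).round())
    for nm,(cx,cy) in (dict(b1=(383,314),b2=(460,320),nut=(420,369)) if n=="top" else dict(b2=(259,135),b1=(310,180))).items():
        q=P[cy-25:cy+25,cx-20:cx+20].reshape(-1,3);q=q[q[:,2]>30]
        print(n,nm,len(q),q[:,2].max().round() if len(q) else 0, q[q[:,2]>120][:,:2].mean(0).round(1))
cv2.imwrite("pics/z1.png",ims[0]);cv2.imwrite("pics/z2.png",ims[1])
E
```

```text
top blue [ 247  236   82   39 2459] [288.2 255.4] [576. 185.  79.] [613. 277.  85.]
top red [274 276  21  21 378] [284.3 286.2] [498. 193.  88.] [518. 215. 100.]
top red [271 305  22  20 372] [281.5 314.5] [427. 198.  89.] [448. 220. 100.]
top b1 122 1461.0 [434.1 -49.8]
top b2 178 1461.0 [ 420.9 -232. ]
top nut 16 1461.0 [445.1  86.6]
scene blue [302 238  29  23 219] [315.6 248.7] [569. 102.  82.] [603. 109.  86.]
scene blue [305 246  41  29 582] [325.7 260.2] [573. 139.  82.] [607. 158.  86.]
scene blue [319 260  43  30 627] [341.1 274.4] [577. 188.  81.] [611. 208.  86.]
scene blue [335 274  42  32 667] [356.6 289.4] [580. 238.  81.] [615. 257.  86.]
scene blue [350 290  38  27 433] [369.  302.7] [584. 278.  80.] [618. 290.  86.]
scene red [379 223  27  23 346] [392.9 234.7] [419. 204.  90.] [446. 224. 101.]
scene red [357 239  28  24 389] [371.2 251.6] [488. 199.  91.] [515. 220. 100.]
scene red [447 352  13  13 135] [452.9 357.9] [596. 490. 151.] [607. 499. 155.]
scene b2 331 1237.0 [ 469.9 -181.8]
scene b1 345 1237.0 [471.1 -13.5]
```

View pics/z1.png

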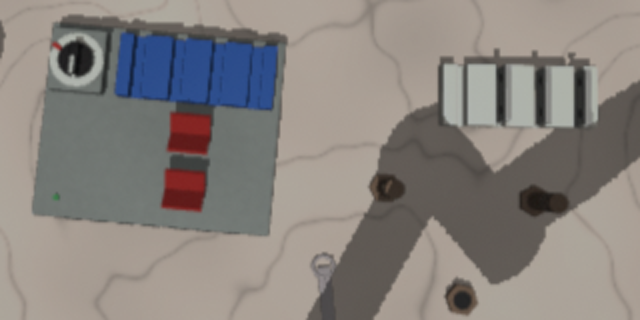

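View pics/z2.png

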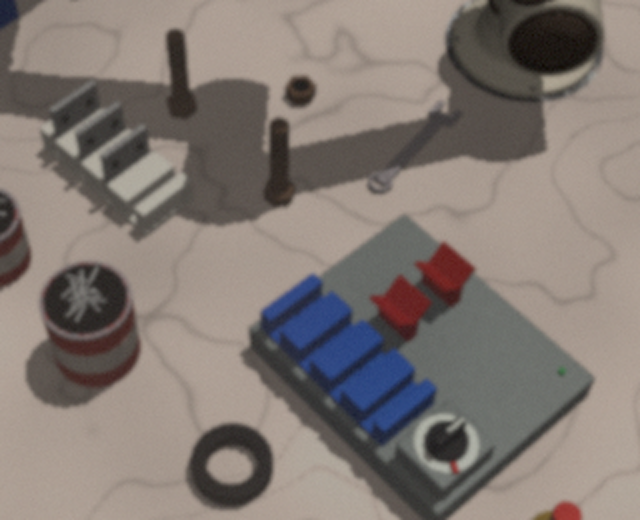

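```bash
python3 - <<'E'
from h import *
def rect(q): 
    (c,s,a)=cv2.minAreaRect(q[:,:2].astype(np.float32)*1.0);return np.round(c,1),np.round(s,1),round(a,1)
for n in ("top","scene"):
    f=np.load(f"pics/{n}0.npz");c=get_calibration(n);d=f['d'];P=cloud(c,d);im=f['im'].astype(int)
    r,g,b=im[...,0],im[...,1],im[...,2];ok=d>0
    X,Y,Z=np.moveaxis(P,2,0)
    m=ok&(b>1.5*r)&(b>60)&(X>450)&(X<680)&(Y<330)&(Y>40)&(Z>60);print(n,'blue',rect(P[m]),np.percentile(Z[m],[50,90]).round(1))
    ee=cv2.erode((ok&(X>350)).astype(np.uint8),np.ones((3,3)))>0
    m=ok&(Z>35)&(Z<52)&(X>480)&(X<680)&(Y>-340)&(Y<-40)&(r>120);print(n,'rack',rect(P[m]),np.median(Z[m]).round(1))
    m=ok&(Z>65)&(X>480)&(X<680)&(Y>-330)&(Y<-40)
    k,l,st,ce=cv2.connectedComponentsWithStats(m.astype(np.uint8))
    for i in range(1,k):
        if st[i,4]>8: q=P[l==i];print(n,'plate',st[i,4],np.median(q,0).round(1),rect(q),q[:,2].max().round(1))
    m=ok&(Z>35)&(Z<52)&(X>320)&(X<720)&(Y<420)&(Y>20)&(abs(r-g)<15);print(n,'deck',rect(P[m]),np.median(Z[m]).round(1))
    for cx,cy in ((430,-62),(415,-250)):
        m=ok&(np.hypot(X-cx,Y-cy)<60)&(Z>15)
        q=P[m];zt=q[:,2].max();t=q[q[:,2]>zt-6];print(n,'bolt',len(q),zt.round(1),t[:,:2].mean(0).round(1),len(t),np.median(q[:,:2],0).round(1))
    # fixed heights dial
    m=ok&(Z>70)&(X>450)&(Y>270)&(Y<420)&(X<700)
    print(n,'pod',rect(P[m]),[ (h,int(((Z[m]>h)&(Z[m]<h+4)).sum())) for h in range(70,116,4)])
    m=m&(r>1.6*g)&(r>90);print(n,'mark',P[m].mean(0).round(1),m.sum())
    m=ok&(Z>96)&(X>450)&(Y>270)&(Y<420)&(X<700);print('knob',rect(P[m]),P[m].mean(0).round(1), 'white',P[m&(r>120)].mean(0).round(1))
    for cx,cy in ((498,193),(427,198)):
        m=ok&(r>2*g)&(r>80)&(np.hypot(X-cx,Y-cy)<50);print(n,'cradle',rect(P[m]),P[m].mean(0).round(1),np.percentile(Z[m],[1,99]).round())
E
```

```text
top blue (array([577.8, 187.4]), array([200.3,  81.1]), 85.6) [80.  84.1]
top rack (array([ 554.3, -230.3]), array([199.3,  79.4]), 89.5) 42.9
top plate 139 [ 554.7 -202.6   86.1] (array([ 554.9, -203.7]), array([ 9.2, 68.3]), 89.4) 94.1
top plate 147 [ 551.9 -252.5   85.5] (array([ 552.3, -254.2]), array([69.6,  9.9]), 0.3) 94.2
top plate 159 [ 550.4 -302.    85. ] (array([ 550.6, -304. ]), array([69.5,  9.8]), 0.0) 95.1
top deck (array([505.7, 235.6]), array([306.2, 251.3]), 85.7) 44.1
top bolt 159 140.7 [433.9 -58. ] 42 [432.9 -53. ]
top bolt 207 141.5 [ 418.5 -252.3] 27 [ 419.1 -246. ]
top pod (array([587.7, 321.1]), array([104.5,  80.6]), 85.7) [(70, 34), (74, 224), (78, 380), (82, 229), (86, 98), (90, 26), (94, 10), (98, 5), (102, 21), (106, 31), (110, 28), (114, 5)]
top mark [605.2 363.   84.9] 9
knob (array([589.4, 338.2]), array([40.2, 22.5]), 14.9) [588.2 337.6 107.5] white [583.6 339.2 111.2]
top cradle (array([484.9, 193.4]), array([48.7, 73.6]), 88.7) [496.1 193.3  88.7] [ 74. 102.]
top cradle (array([439.8, 196.6]), array([48.3, 73. ]), 83.8) [429.2 198.2  88.8] [ 75. 1
[... 437 characters left out ...]
4.6
scene deck (array([501.3, 238.1]), array([308.6, 254.7]), 85.9) 46.2
scene bolt 413 142.0 [431.8 -53.5] 38 [435.8 -47.8]
scene bolt 393 142.4 [ 417.1 -248.2] 32 [ 420.9 -242.8]
scene pod (array([584.3, 325.2]), array([106. ,  82.6]), 86.1) [(70, 58), (74, 114), (78, 505), (82, 481), (86, 184), (90, 74), (94, 15), (98, 16), (102, 12), (106, 39), (110, 65), (114, 11)]
scene mark [601.7 365.4  85.8] 11
knob (array([584.9, 342.2]), array([13.4, 42.8]), 83.5) [586.5 343.4 108.4] white [574.9 342.4 112.4]
scene cradle (array([484.2, 198.3]), array([48.8, 70.9]), 87.9) [490.9 198.7  90.1] [ 63. 102.]
scene cradle (array([439.7, 202.4]), array([49. , 74.9]), 87.8) [427.3 202.8  90.2] [ 64. 102.]
```

```bash
cat >> h.py <<'E'
def tool(yaw,rv=(0,0,0)):
    """tool down with closing axis at yaw (deg), then turned by world rotvec rv (deg)"""
    c,s=np.cos(np.radians(yaw)),np.sin(np.radians(yaw))
    return R.from_rotvec(np.radians(rv))*R.from_matrix(np.c_[[-s,c,0],[c,s,0],[0,0,-1]])
def plan(xyz,rot,gp=False):
    s=read_state(); xyz=np.array(xyz,float)
    if gp: xyz=xyz+19*rot.apply([0,0,1])
    q=R.from_quat(s['ee_rot']); d=(rot*q.inv()).as_rotvec(degrees=True)
    print('cm',((xyz-s['position'])/10).round(2),'rot',d.round(1))
def st():
    s=read_state();print(s['clock'],s['position'].round(1),'tz',R.from_quat(s['ee_rot']).apply([[0,1,0],[0,0,1]]).round(3).tolist(),'F',s['contact_force'].round(1),'w',round(s['gripper_width'],1),round(s['grasp_force'],1),s['joints'].round(2))
E
python3 -c "
from h import *
plan([430,130,330],tool(180)); plan([430,130,330],tool(180,(-45,0,0)))"
```

```text
cm [15.28 68.97  9.95] rot [-0.  -0.1 63.7]
cm [15.28 68.97  9.95] rot [-40.2  24.9  60.3]
```

```bash
python3 -m creep '{"translation":[[2,9,4],[5,20,8],[7,30,10],[9,40,10],[11,50,10],[13,60,10],[15.3,69,10],[15.3,69,10]],"delta_rot":[[0,0,8],[0,0,16],[0,0,24],[0,0,32],[0,0,40],[0,0,50],[0,0,60],[0,0,63.7]],"hand":[7,7,7,7,7,7,7,7]}'
python3 -m creep '{"translation":[[0,0,0],[0,0,0],[0,0,0],[0,0,0],[0,0,0],[0,0,0],[0,0,0],[0,0,0]],"delta_rot":[[-5,0,0],[-12,0,0],[-20,0,0],[-30,0,0],[-38,0,0],[-45,0,0],[-45,0,0],[-45,0,0]],"hand":[6,6,6,6,6,6,6,6]}'
python3 -c "
from h import *
st()"
```

```text
clock: 1.15
position: [383.0, -82.5, 320.9]
ee_rot: [0.708, -0.706, 0.0, -0.0]
contact_force: [1.4, -0.5, 0.4]
gripper_width: 69.6
grasp_force: 0.0
clock: 2.15
position: [383.3, -84.3, 320.8]
ee_rot: [0.654, -0.653, 0.27, 0.27]
contact_force: [-0.0, 0.2, 0.0]
gripper_width: 60.1
grasp_force: 0.0
2.15 [383.3 -84.3 320.8] tz [[-1.0, -0.0, 0.0], [0.0, -0.706, -0.709]] F [-0.   0.2  0. ] w 60.1 0.0 [ 0.65 -0.01 -0.68  0.6  -1.46 -0.9 ]
```

```bash
python3 - <<'E'
from h import *
c,im,d=snap('wrist','w1');P=cloud(c,d);X,Y,Z=np.moveaxis(P,2,0);ok=d>0
print(c['xyz'].round(),ok.mean())
for cx,cy in ((433,-56),(418,-250)):
    m=ok&(np.hypot(X-cx,Y-cy)<70)&(Z>30);q=P[m]
    if len(q): t=q[(q[:,2]>50)&(q[:,2]<130)];print(len(q),q[:,2].max().round(1),[ (z,q[abs(q[:,2]-z)<8][:,:2].mean(0).round(1),np.ptp(q[abs(q[:,2]-z)<8][:,:2],axis=0).round()) for z in (60,90,120,135)])
f=cv2.resize(im[:,:,::-1],(640,480));cv2.imwrite('pics/w1.png',f)
E
```

```text
[383. -31. 469.] 0.9817578125<stdin>:6: RuntimeWarning: Mean of empty slice.
  ret = um.true_divide(
Traceback (most recent call last):
ValueError: zero-size array to reduction operation maximum which has no identity
```

View pics/w1.png

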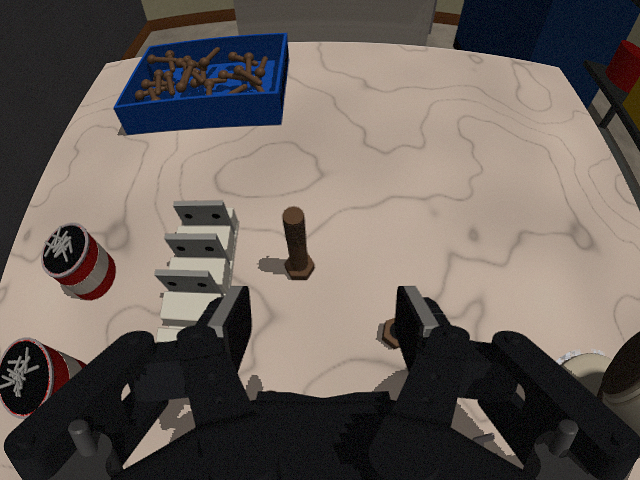

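The wrist view shows bolt2 standing at (297,245); bolt1 is hidden below the gripper. I'll back out along the approach line to see bolt1.

```bash
python3 -m creep '{"translation":[[3,5,-3],[5,10,-8],[5,13.5,-10.4],[5,13.5,-10.4]],"delta_rot":[[0,0,0],[0,0,0],[0,0,0],[0,0,0]],"hand":[6,6,6,6]}'
cat >> h.py <<'E'
def bolts(names=('wrist',),near=((433,-56),(418,-250)),rad=70,tag=None):
    for n in names:
        c,im,d=snap(n,tag and tag+n);P=cloud(c,d);X,Y,Z=np.moveaxis(P,2,0);r,g,b=np.moveaxis(im.astype(int),2,0)
        brown=(d>0)&(r>1.15*b)&(r<170)
        for cx,cy in near:
            q=P[brown&(np.hypot(X-cx,Y-cy)<rad)&(Z>30)&(Z<150)]
            if len(q)>20:
                v=q[:,:2]-c['xyz'][:2]
                out=[]
                for z in (50,80,110):
                    s=q[abs(q[:,2]-z)<12][:,:2]
                    if len(s)>8:
                        m=np.median(s,0);u=m-c['xyz'][:2];u/=np.linalg.norm(u);near_=np.percentile(s@u,5);m=m+u*(near_+12-m@u);out.append((z,m.round(1).tolist()))
                t=q[q[:,2]>q[:,2].max()-5];print(n,len(q),'top',t.mean(0).round(1),q[:,2].max().round(1),out)
E
python3 -c "
from h import *
st();bolts(tag='b1');bolts(('top','scene'),tag='b1')"
```

```text
clock: 2.7
position: [434.1, 52.3, 215.2]
ee_rot: [0.654, -0.652, 0.27, 0.271]
contact_force: [1.1, -0.2, 1.0]
gripper_width: 60.2
grasp_force: 0.0
2.7 [434.1  52.3 215.2] tz [[-1.0, -0.002, 0.003], [-0.001, -0.708, -0.707]] F [ 1.1 -0.2  1. ] w 60.2 0.0 [ 0.82  0.29 -0.6   0.52 -1.35 -1.11]
wrist 2246 top [430.1 -53.7 134.7] 136.7 [(50, [430.3, -54.9]), (80, [430.0, -55.0]), (110, [430.1, -54.7])]
wrist 1550 top [ 415.9 -247.9  134.4] 136.1 [(50, [414.9, -250.3]), (80, [416.2, -249.9]), (110, [416.3, -250.0])]
top 117 top [434.1 -57.4 138.8] 142.4 [(50, [434.6, -58.9]), (110, [436.4, -58.3])]
top 166 top [ 418.6 -252.1  137.9] 141.6 [(50, [421.2, -254.5]), (80, [419.1, -254.1]), (110, [418.7, -253.0])]
scene 334 top [431.4 -52.2 139.4] 142.4 [(50, [428.6, -53.5]), (80, [429.8, -53.4]), (110, [429.7, -53.2])]
scene 327 top [ 415.5 -248.9  138.1] 141.1 [(50, [416.1, -249.8]), (80, [416.1, -249.9]), (110, [416.3, -248.6])]
```

View pics/b1wrist.png

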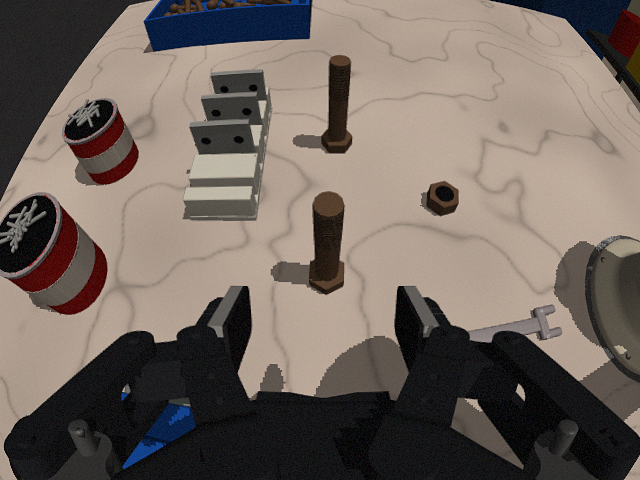

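The view shows bolt1 upright at (329,240), between the fingers' lines, and bolt2 at (340,105). The wrist, top and scene cameras agree to within 3 mm. I'll grasp bolt1.

```bash
python3 -m creep '{"translation":[[-0.3,-4,-4],[-0.3,-7,-6.9],[-0.3,-9,-8.8],[-0.3,-11,-10.8],[-0.3,-12,-11.8],[-0.3,-12,-11.8],[-0.3,-12,-11.8],[-0.3,-12,-11.8]],"delta_rot":[[0,0,0],[0,0,0],[0,0,0],[0,0,0],[0,0,0],[0,0,0],[0,0,0],[0,0,0]],"hand":[6,6,6,6,6,6,4,2]}'
python3 -m creep '{"translation":[[0,0,0],[0,0,0],[0,0,0],[0,0,0]],"delta_rot":[[0,0,0],[0,0,0],[0,0,0],[0,0,0]],"hand":[1,1,1,1]}'
python3 -c "
from h import *
st()"
```

```text
clock: 3.85
position: [430.8, -68.9, 99.4]
ee_rot: [0.654, -0.653, 0.271, 0.27]
contact_force: [-2.7, -1.8, 2.9]
gripper_width: 24.2
grasp_force: 0.6
clock: 4.35
position: [430.8, -69.1, 99.5]
ee_rot: [0.654, -0.653, 0.271, 0.271]
contact_force: [-1.7, 2.2, 6.5]
gripper_width: 22.5
grasp_force: 58.4
4.35 [430.8 -69.1  99.5] tz [[-1.0, -0.002, -0.001], [0.002, -0.708, -0.706]] F [-1.7  2.2  6.5] w 22.5 58.4 [ 0.56  0.39 -0.91  0.83 -0.95 -1.29]
```

```bash
python3 -m creep '{"translation":[[0,0,3],[0,0,7],[0,3,12],[0,5,18],[0,7,22],[0,7,22],[0,7,22],[0,7,22]],"delta_rot":[[0,0,0],[0,0,0],[0,0,0],[0,0,0],[10,0,0],[20,0,0],[30,0,0],[40,0,0]],"hand":[1,1,1,1,1,1,1,1]}'
python3 - <<'E'
from h import *
st();plan([430,150,300],tool(180-4.3,(45,0,0)))
t=R.from_rotvec([0,0,np.radians(-4.3)])
for n in ("top","scene"):
    f=np.load(f"pics/{n}0.npz");c=get_calibration(n);P=cloud(c,f['d']);im=f['im'].astype(int);r,g,b=np.moveaxis(im,2,0)
    k,l,s,ce=cv2.connectedComponentsWithStats(((r>1.8*g)&(r>70)&(f['d']>0)).astype(np.uint8))
    for i in range(1,k):
        q=P[l==i]
        if s[i,4]>200 and 380<np.median(q[:,0])<520 and 150<np.median(q[:,1])<250:
            L=t.inv().apply(q); hi=L[L[:,2]>80]
            lo,h=np.percentile(hi,2,axis=0),np.percentile(hi,98,axis=0)
            mid=(lo+h)/2; print(n,'local ext',lo.round(1),h.round(1),'centre',t.apply(mid).round(1))
E
```

```text
clock: 5.35
position: [428.9, 1.4, 317.3]
ee_rot: [0.707, -0.706, 0.028, 0.029]
contact_force: [-0.3, -1.0, -6.3]
gripper_width: 22.4
grasp_force: 60.3
5.35 [428.9   1.4 317.3] tz [[-1.0, -0.002, 0.002], [-0.002, -0.081, -0.997]] F [-0.3 -1.  -6.3] w 22.4 60.3 [ 0.44 -0.01 -0.31  0.07 -1.31 -0.46]
cm [ 0.11 14.86 -1.73] rot [49.6  1.5 -4.3]
top local ext [457.9 207.1  80.5] [504.6 253.8 101.8] centre [497.2 193.7  91.1]
top local ext [388.4 206.1  80.5] [434.2 252.9 101.2] centre [427.4 198.   90.8]
scene local ext [387.1 210.8  80.6] [431.1 258.4 101.7] centre [425.6 203.3  91.2]
scene local ext [455.  210.7  80.8] [500.8 257.7 101.5] centre [494.1 197.7  91.1]
```

```bash
cat >> h.py <<'E'
def dry(x=45): return R.from_euler('z',-4.3,degrees=True)*tool(180,(x,0,0))
E
python3 -c "
from h import *
plan([491.7,141.9,190],dry(),True)"
```

```text
cm [  6.38  15.39 -14.08] rot [49.6 -1.9 -4.2]
```

```bash
python3 -m creep '{"translation":[[1,2,0],[2,4,0],[3,7,-1],[4,10,-3],[5,13,-6],[6,15,-9],[6.4,15.4,-12],[6.4,15.4,-14]],"delta_rot":[[8,0,-1],[16,-1,-2],[24,-1,-3],[32,-1.5,-3.5],[40,-1.9,-4.2],[49.6,-1.9,-4.2],[49.6,-1.9,-4.2],[49.6,-1.9,-4.2]],"hand":[1,1,1,1,1,1,1,1]}'
cat > bh.py <<'E'
# held/lying bolt: brown points' axis from a camera, in a window
from h import *
def axis(n,cx,cy,zmin,rad=110):
    c,im,d=snap(n);P=cloud(c,d);X,Y,Z=np.moveaxis(P,2,0);r,g,b=np.moveaxis(im.astype(int),2,0)
    m=(d>0)&(r>1.15*b)&(r<1.9*g)&(r<170)&(np.hypot(X-cx,Y-cy)<rad)&(Z>zmin)&(Z<330)
    k,l,s,_=cv2.connectedComponentsWithStats(m.astype(np.uint8))
    if k<2: return
    q=P[l==1+np.argmax(s[1:,4])];ctr=q.mean(0);w,v=np.linalg.eigh(np.cov((q-ctr).T));ax=v[:,2]*np.sign(v[1,2])
    t=(q-ctr)@ax;print(n,len(q),'axis',ax.round(3),'ends',(ctr+ax*t.min()).round(1),(ctr+ax*t.max()).round(1),'zmed',np.median(q[:,2]).round(1),'zmax',np.percentile(q[:,2],98).round(1))
E
python3 -c "
from bh import *
st()
for n in('top','scene'):axis(n,495,200,140)
plan([491.7,141.9,96],dry(),True)"
```

```text
clock: 6.35
position: [492.9, 153.8, 174.5]
ee_rot: [-0.628, 0.68, 0.259, 0.276]
contact_force: [-0.0, -0.4, -5.4]
gripper_width: 22.6
grasp_force: 60.3
6.35 [492.9 153.8 174.5] tz [[-0.997, 0.078, 0.006], [0.05, 0.699, -0.714]] F [-0.  -0.4 -5.4] w 22.6 60.3 [ 0.1   0.29 -0.22 -0.89 -1.1   0.26]
top 599 axis [0.068 0.998 0.005] ends [492.5 116.5 196.3] [501.7 250.4 196.9] zmed 196.7 zmax 205.1
scene 754 axis [ 0.116  0.992 -0.053] ends [486.4 109.8 198.8] [503.3 254.6 191.1] zmed 195.2 zmax 206.2
cm [ 0.09  0.13 -9.15] rot [ 0.5 -0.6  0.2]
```

The bolt is held level and lined up with the trough, so I'll lower it.

```bash
python3 -m creep '{"translation":[[0,0,-4],[0,0,-6],[0,0,-7.5],[0,0,-8.5],[0,0,-9],[0,0,-9.2],[0,0,-9.2],[0,0,-9.2]],"delta_rot":[[0,0,0],[0,0,0],[0,0,0],[0,0,0],[0,0,0],[0,0,0],[0,0,0],[0,0,0]],"hand":[1,1,1,1,1,1,1,1]}'
python3 -c "
from bh import *
for n in('top','scene'):axis(n,495,200,80)"
```

```text
clock: 7.45
position: [494.5, 154.6, 87.2]
ee_rot: [-0.629, 0.679, 0.258, 0.279]
contact_force: [-0.3, 0.1, -5.5]
gripper_width: 22.7
grasp_force: 60.2
top 554 axis [0.071 0.997 0.007] ends [494.  116.3 108.5] [503.6 251.2 109.4] zmed 109.2 zmax 118.2
scene 651 axis [ 0.093  0.995 -0.018] ends [492.  120.4 110.9] [504.7 255.6 108.5] zmed 110.5 zmax 120.0
```

```bash
python3 -m creep '{"translation":[[-0.1,0,-0.2],[-0.1,0,-0.4],[-0.1,0,-0.5],[-0.1,0,-0.5]],"delta_rot":[[0,0,0],[0,0,0],[0,0,0],[0,0,0]],"hand":[1,1,1,1]}'
```

```text
clock: 8.05
position: [492.4, 155.1, 82.3]
ee_rot: [-0.629, 0.678, 0.259, 0.279]
contact_force: [-3.4, -0.2, 2.8]
gripper_width: 22.8
grasp_force: 60.8
```

```bash
python3 -m creep '{"translation":[[0,0,0],[0,0,0],[0,0,0],[-0.1,-1.4,1.4],[-0.2,-3.5,3.5],[-0.5,-7,7],[-0.7,-10,10],[-0.7,-10,13]],"delta_rot":[[0,0,0],[0,0,0],[0,0,0],[0,0,0],[0,0,0],[0,0,0],[0,0,0],[0,0,0]],"hand":[3,4,4.5,4.5,4.5,4.5,5,6]}'
python3 -c "
from bh import *
for n in('top','scene'):axis(n,495,200,80)
bolts(('top','scene'))
plan([416,-250,112],tool(180,(-45,0,0)),True)
plan([416,-250+106,112+106],tool(180,(-45,0,0)),True)"
```

```text
clock: 9.05
position: [486.4, 51.8, 213.5]
ee_rot: [-0.628, 0.68, 0.257, 0.279]
contact_force: [-0.1, 0.8, -0.2]
gripper_width: 60.3
grasp_force: 0.0
top 537 axis [0.077 0.997 0.028] ends [490.7 116.7 102.6] [501.  250.9 106.3] zmed 104.6 zmax 115.5
scene 688 axis [0.083 0.996 0.009] ends [490.4 119.7 104.1] [501.7 255.9 105.3] zmed 105.5 zmax 115.5
top 123 top [ 416.3 -253.9  137.8] 141.0 [(50, [416.1, -254.4]), (80, [416.7, -253.5]), (110, [416.1, -253.1])]
scene 324 top [ 415.1 -248.8  139.5] 142.8 [(50, [414.9, -250.1]), (80, [415.4, -249.3]), (110, [415.1, -248.5])]
cm [ -7.03 -31.73 -11.41] rot [-89.6   3.6   3.4]
cm [ -7.03 -21.13  -0.81] rot [-89.6   3.6   3.4]
```

```bash
python3 -m creep '{"translation":[[-1,-3,3],[-2,-6,5],[-3,-9,6],[-4,-12,6],[-5,-15,6],[-6,-18,4],[-7,-21.1,2],[-7,-21.1,-0.8]],"delta_rot":[[-10,0,0],[-20,0.5,0.5],[-30,1,1],[-40,1.5,1.5],[-50,2,2],[-60,2.5,2.5],[-70,3,3],[-80,3.3,3.3]],"hand":[6,6,6,6,6,6,6,6]}'
python3 -m creep '{"translation":[[0,0,0],[0,0,0],[0,0,0]],"delta_rot":[[-9,0.5,0],[-9.6,0.5,0],[-9.6,0.5,0]],"hand":[6,6,6]}'
python3 -c "
from h import *
st();bolts(near=((416,-250),),tag='b2')
plan([416,-250.5,112],tool(180,(-45,0,0)),True)"
```

```text
clock: 10.25
position: [415.4, -157.2, 203.2]
ee_rot: [-0.67, 0.676, -0.217, -0.217]
contact_force: [2.9, 0.1, -0.4]
gripper_width: 59.9
grasp_force: 0.0
clock: 10.62
position: [416.3, -156.3, 203.5]
ee_rot: [-0.652, 0.655, -0.267, -0.273]
contact_force: [0.7, -1.0, 0.1]
gripper_width: 59.9
grasp_force: 0.0
10.625 [ 416.3 -156.3  203.5] tz [[-1.0, 0.008, 0.007], [-0.01, -0.706, -0.708]] F [ 0.7 -1.   0.1] w 59.9 0.0 [ 0.39  0.17 -0.87  0.83 -1.08 -1.  ]
wrist 2399 top [ 415.6 -249.2  134.7] 136.7 [(50, [416.0, -250.7]), (80, [416.0, -250.5]), (110, [415.4, -250.2])]
cm [ -0.05 -10.75 -10.54] rot [-0.1 -0.3  0.5]
```

```bash
python3 -m creep '{"translation":[[0,-4,-4],[0,-7,-7],[0,-9,-9],[0,-10.5,-10.4],[0,-10.7,-10.6],[0,-10.7,-10.6],[0,-10.7,-10.6],[0,-10.7,-10.6]],"delta_rot":[[0,0,0],[0,0,0],[0,0,0],[0,0,0],[0,0,0],[0,0,0],[0,0,0],[0,0,0]],"hand":[6,6,6,6,6,4,2,1]}'
python3 -m creep '{"translation":[[0,0,0],[0,0,0],[0,0,0]],"delta_rot":[[0,0,0],[0,0,0],[0,0,0]],"hand":[1,1,1]}'
python3 -c "
from h import *
st()"
```

```text
clock: 11.68
position: [416.8, -263.1, 98.7]
ee_rot: [-0.652, 0.654, -0.269, -0.274]
contact_force: [-1.8, 1.8, 4.0]
gripper_width: 22.2
grasp_force: 58.5
clock: 12.05
position: [416.8, -263.4, 98.7]
ee_rot: [-0.651, 0.654, -0.269, -0.274]
contact_force: [-1.2, 1.5, 5.6]
gripper_width: 22.1
grasp_force: 58.6
12.05 [ 416.8 -263.4   98.7] tz [[-1.0, 0.007, 0.005], [-0.008, -0.709, -0.705]] F [-1.2  1.5  5.6] w 22.1 58.6 [-0.08  0.34 -1.04  1.45 -0.79 -1.3 ]
```

```bash
python3 -m creep '{"translation":[[0,0,3],[0,1,8],[0,4,14],[0,8,20],[0,12,22],[0,17,22],[0,23,22],[0,29,22]],"delta_rot":[[0,0,0],[0,0,0],[0,0,0],[8,0,0],[18,0,0],[28,0,0],[38,0,0],[48,0,0]],"hand":[1,1,1,1,1,1,1,1]}'
python3 -c "
from h import *
st();plan([422.5,147.8,190],dry(),True)"
```

```text
clock: 13.05
position: [415.2, 29.4, 316.6]
ee_rot: [0.707, -0.707, -0.025, -0.016]
contact_force: [0.3, 0.1, -6.4]
gripper_width: 22.2
grasp_force: 60.3
13.05 [415.2  29.4 316.6] tz [[-1.0, -0.001, 0.012], [-0.012, 0.058, -0.998]] F [ 0.3  0.1 -6.4] w 22.2 60.3 [ 0.42 -0.03 -0.28 -0.06 -1.31 -0.4 ]
cm [  0.84  13.18 -14.  ] rot [41.6 -2.2 -4.4]
```

```bash
python3 -m creep '{"translation":[[0.2,2,0],[0.4,4,0],[0.6,7,-1],[0.8,10,-3],[0.8,13,-6],[0.8,13.2,-9],[0.8,13.2,-12],[0.8,13.2,-14]],"delta_rot":[[8,0,-1],[16,-1,-2],[24,-1,-3],[32,-1.5,-3.5],[41.6,-2.2,-4.4],[41.6,-2.2,-4.4],[41.6,-2.2,-4.4],[41.6,-2.2,-4.4]],"hand":[1,1,1,1,1,1,1,1]}'
python3 -c "
from bh import *
for n in('top','scene'):axis(n,430,200,140)
plan([422.5,147.8,95],dry(),True)"
```

```text
clock: 14.05
position: [422.6, 158.1, 174.5]
ee_rot: [-0.628, 0.68, 0.258, 0.277]
contact_force: [0.6, -0.5, -5.2]
gripper_width: 22.5
grasp_force: 60.4
top 620 axis [0.07  0.998 0.004] ends [422.3 119.9 194.8] [431.7 254.  195.4] zmed 195.3 zmax 204.2
scene 721 axis [ 0.111  0.992 -0.053] ends [417.6 119.3 197.2] [433.1 257.7 189.8] zmed 194.1 zmax 203.6
cm [ 0.16  0.31 -9.23] rot [ 0.5 -0.4  0.2]
```

```bash
python3 -m creep '{"translation":[[0,0.4,-4],[0,0.4,-7],[0,0.4,-8.5],[0,0.4,-9.2],[0,0.4,-9.5],[0,0.4,-9.6],[0,0.4,-9.7],[0,0.4,-9.7]],"delta_rot":[[0,0,0],[0,0,0],[0,0,0],[0,0,0],[0,0,0],[0,0,0],[0,0,0],[0,0,0]],"hand":[1,1,1,1,1,1,1,1]}'
```

```text
clock: 15.15
position: [422.9, 163.6, 83.3]
ee_rot: [-0.629, 0.677, 0.259, 0.28]
contact_force: [-7.1, -2.4, 6.5]
gripper_width: 22.5
grasp_force: 61.7
```

```bash
python3 -m creep '{"translation":[[0,0,0],[0,0,0],[0,0,0],[-0.1,-1.4,1.4],[-0.2,-3.5,3.5],[-0.5,-7,7],[-0.7,-10,10],[-0.7,-14,16]],"delta_rot":[[0,0,0],[0,0,0],[0,0,0],[0,0,0],[0,0,0],[0,0,0],[0,0,0],[0,0,0]],"hand":[3,4,4.5,4.5,4.5,4.5,4.5,4]}'
python3 -c "
from bh import *
for n in('top','scene'):axis(n,430,200,80,80);axis(n,505,200,80,70)
plan([552,-203,200],tool(90));plan([552,-203,200],tool(-90))"
```

```text
clock: 16.15
position: [416.0, 26.2, 233.7]
ee_rot: [-0.628, 0.68, 0.258, 0.278]
contact_force: [2.4, 0.4, -0.0]
gripper_width: 40.0
grasp_force: 0.0
top 559 axis [0.079 0.997 0.023] ends [421.6 124.5 102.5] [432.2 259.1 105.7] zmed 104.4 zmax 115.0
top 491 axis [0.077 0.996 0.041] ends [491.8 131.2 101.8] [501.  251.4 106.7] zmed 104.4 zmax 115.2
scene 695 axis [0.084 0.996 0.007] ends [420.1 127.  103.9] [431.6 263.8 104.9] zmed 105.2 zmax 115.5
scene 645 axis [0.062 0.998 0.008] ends [493.1 131.  104.2] [500.8 255.  105.2] zmed 105.6 zmax 116.4
cm [ 13.45 -22.99  -3.41] rot [-32.9  36.  -80.8]
cm [ 13.45 -22.99  -3.41] rot [-36.8 -33.6  89.2]
```

Both bolts lie level in their cradles. Next are the plates, starting with the +y-most one at about (552,-201).

```bash
python3 -m creep '{"translation":[[2,-3,2],[4,-6,2],[6,-9,2],[8,-12,2],[10,-15,2],[12,-18,2],[13.5,-21,2],[13.5,-23,2]],"delta_rot":[[-3.7,-3.4,8.9],[-7.4,-6.7,17.8],[-11,-10,26.8],[-14.7,-13.4,35.7],[-18.4,-16.8,44.6],[-22,-20.2,53.5],[-25.8,-23.5,62.4],[-29.4,-26.9,71.4]],"hand":[4,4,4,4,4,4,4,4]}'
python3 -c "
from h import *
plan([552,-201.5,200],tool(-90))"
```

```text
clock: 17.35
position: [552.7, -202.5, 250.2]
ee_rot: [0.985, -0.152, -0.06, -0.061]
contact_force: [-0.3, -0.0, -0.3]
gripper_width: 40.1
grasp_force: 0.0
cm [-0.07  0.1  -5.02] rot [-7.  -6.9 17.5]
```

```bash
python3 -m creep '{"translation":[[0,0,0],[0,0,-2],[0,0,-4],[0,0.1,-5]],"delta_rot":[[-3.5,-3.4,8.8],[-7,-6.9,17.5],[-7,-6.9,17.5],[-7,-6.9,17.5]],"hand":[4,4,4,4]}'
python3 - <<'E'
from h import *
st()
c,im,d=snap('wrist','p1');P=cloud(c,d);X,Y,Z=np.moveaxis(P,2,0);print(c['xyz'].round())
r,g,b=np.moveaxis(im.astype(int),2,0)
m=(d>0)&(X>500)&(X<605)&(Y>-335)&(Y<-120)
print('ztop',np.percentile(Z[m&(Z<110)],99))
for y in (-302,-252,-202):
    q=P[m&(abs(Y-y)<15)&(Z>60)&(Z<100)]
    if len(q)>30:
        t=q[q[:,2]>82];print(y,len(q),'med',np.median(q,0).round(1),'top',len(t),t.mean(0).round(1),np.percentile(t,[3,97],axis=0).round(1).tolist(), 'slope',np.polyfit(t[:,0],t[:,1],1)[0].round(3))
q=P[m&(Z>36)&(Z<50)&(r>110)];print('rack',cv2.minAreaRect(q[:,:2].astype(np.float32)),np.median(q[:,2]))
E
```

```text
clock: 17.85
position: [551.0, -200.3, 200.4]
ee_rot: [1.0, -0.002, -0.001, -0.002]
contact_force: [-0.6, 0.2, 0.7]
gripper_width: 39.8
grasp_force: 0.0
17.85 [ 551.  -200.3  200.4] tz [[-0.005, -1.0, -0.004], [-0.003, 0.004, -1.0]] F [-0.6  0.2  0.7] w 39.8 0.0 [-0.07  0.34 -0.13 -0.   -1.1   1.64]
[ 618. -201.  343.]
ztop 88.9066080977227
-302 1937 med [ 550.1 -298.    85.6] top 1136 [ 549.  -300.4   87.3] [[515.2, -305.0, 82.8], [581.0, -296.9, 89.2]] slope -0.009
-252 1636 med [ 551.7 -249.    87.4] top 1097 [ 549.8 -250.9   87.6] [[516.1, -255.0, 83.6], [582.2, -247.5, 89.2]] slope -0.01
-202 1079 med [ 555.  -201.8   88. ] top 1044 [ 553.4 -201.7   88. ] [[519.3, -205.3, 86.6], [585.6, -198.2, 89.3]] slope -0.007
rack ((551.2833862304688, -226.67181396484375), (199.93154907226562, 80.33570861816406), 89.86885070800781) 43.02589127964862
```

View pics/p1.png

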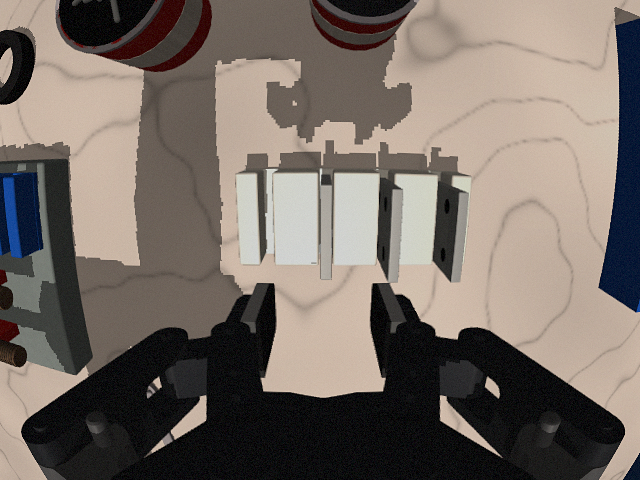

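The wrist view shows three plates end-on, at columns 326, 390 and 455; their tops are at 88 mm. I'll grasp the first.

```bash
python3 -m creep '{"translation":[[0.2,-0.15,-5],[0.2,-0.15,-9],[0.2,-0.15,-12],[0.2,-0.15,-14],[0.2,-0.15,-14.8],[0.2,-0.15,-14.8],[0.2,-0.15,-14.8],[0.2,-0.15,-14.8]],"delta_rot":[[0,0,0],[0,0,0],[0,0,0],[0,0,0],[0,0,0],[0,0,0],[0,0,0],[0,0,0]],"hand":[3.5,3.5,3.5,3.5,3.5,3,1.5,0.3]}'
python3 -m creep '{"translation":[[0,0,0],[0,0,0],[0,0,0]],"delta_rot":[[0,0,0],[0,0,0],[0,0,0]],"hand":[0,0,0]}'
```

```text
clock: 18.9
position: [555.1, -202.7, 55.9]
ee_rot: [1.0, -0.003, 0.002, -0.001]
contact_force: [0.2, 0.1, 2.8]
gripper_width: 7.4
grasp_force: 59.1
clock: 19.27
position: [555.1, -202.7, 55.9]
ee_rot: [1.0, -0.002, 0.002, -0.001]
contact_force: [-0.3, 1.1, 6.2]
gripper_width: 7.2
grasp_force: 59.7
```

```bash
python3 -m creep '{"translation":[[0,0,3],[0,0,7],[0,0,12],[0,3,16],[0,8,17],[0.5,14,17],[1,20,17],[1.5,26,17]],"delta_rot":[[0,0,0],[0,0,0],[0,0,0],[0,0,0],[0,0,-1],[0,0,-2],[0,0,-3],[0,0,-4]],"hand":[0,0,0,0,0,0,0,0]}'
python3 -c "
from h import *
st();plan([579.5,214.2,225],tool(-94.3))"
```

```text
clock: 20.27
position: [567.9, 59.1, 223.2]
ee_rot: [0.999, -0.038, -0.001, -0.001]
contact_force: [1.0, 0.6, -3.4]
gripper_width: 7.3
grasp_force: 59.0
20.275 [567.9  59.1 223.2] tz [[-0.076, -0.997, -0.003], [-0.001, 0.003, -1.0]] F [ 1.   0.6 -3.4] w 7.3 59.0 [ 0.39  0.3  -0.14 -0.   -1.13  1.11]
cm [ 1.16 15.51  0.18] rot [-0.2 -0.1  0.1]
```

```bash
cat > blk.py <<'E'
from h import *
def blk(n='wrist'):
    c,im,d=snap(n);P=cloud(c,d);X,Y,Z=np.moveaxis(P,2,0);r,g,b=np.moveaxis(im.astype(int),2,0)
    m=(d>0)&(b>1.5*r)&(b>50)&(Z>76)&(Z<86)&(X>500)&(X<660)&(Y>60)&(Y<320)
    print(n,'block',m.sum(),cv2.minAreaRect(P[m][:,:2].astype(np.float32)),np.median(Z[m]).round(1))
    t=R.from_euler('z',-4.3,degrees=True).inv();L=t.apply(P[m]);h,e=np.histogram(L[:,1],bins=np.arange(L[:,1].min()-2,L[:,1].max()+3,1.0))
    lo=h<0.25*np.median(h[h>0]);e=(e[:-1]+e[1:])/2
    k,l,s,ce=cv2.connectedComponentsWithStats(lo.astype(np.uint8)[:,None])
    xm=(np.percentile(L[:,0],1)+np.percentile(L[:,0],99))/2
    for i in range(1,k):
        if s[i,4]>=5: yy=e[int(round(ce[i][1]))];print(' gap',s[i,4],'at',t.inv().apply([xm,yy,0]).round(1)[:2])
E
python3 -c "
from blk import *
blk()"
python3 -m creep '{"translation":[[0.4,5,0],[0.8,10,0],[1.1,14,0],[1.1,15.5,0],[1.1,15.5,0]],"delta_rot":[[0,0,0],[0,0,0],[0,0,0],[0,0,0],[0,0,0]],"hand":[0,0,0,0,0]}'
python3 -c "
from blk import *
st();blk()"
```

```text
wrist block 13960 ((574.8229370117188, 190.25396728515625), (200.84649658203125, 80.33744812011719), 85.5171127319336) 81.0
 gap 14 at [569.5 114.5]
 gap 14 at [573.2 164.4]
 gap 14 at [577.  214.2]
 gap 14 at [580.7 264.1]
clock: 20.95
position: [579.4, 212.7, 223.2]
ee_rot: [0.999, -0.037, -0.0, -0.001]
contact_force: [0.0, -0.0, -3.2]
gripper_width: 6.9
grasp_force: 60.0
20.95 [579.4 212.7 223.2] tz [[-0.074, -0.997, -0.002], [-0.001, 0.002, -1.0]] F [ 0.  -0.  -3.2] w 6.9 60.0 [ 0.61  0.38 -0.02 -0.   -1.17  0.88]
wrist block 16188 ((574.8104248046875, 190.68809509277344), (199.32156372070312, 80.2764663696289), 85.51638793945312) 81.0
 gap 14 at [569.5 115.7]
 gap 14 at [573.2 165.5]
 gap 14 at [577.  215.4]
 gap 14 at [580.7 265.2]
```

```bash
python3 -m creep '{"translation":[[0,0.2,-3],[0,0.2,-6],[0,0.2,-8],[0,0.2,-9.5],[0,0.2,-10.8],[0,0.2,-11.6],[0,0.2,-12],[0,0.2,-12]],"delta_rot":[[0,0,0],[0,0,0],[0,0,0],[0,0,0],[0,0,0],[0,0,0],[0,0,0],[0,0,0]],"hand":[0,0,0,0,0,0,0,0]}'
```

```text
clock: 22.0
position: [580.4, 214.5, 104.8]
ee_rot: [0.999, -0.037, 0.001, -0.002]
contact_force: [0.2, 1.2, -3.3]
gripper_width: 7.2
grasp_force: 60.0
```

```bash
python3 -m creep '{"translation":[[-0.1,0,-0.3],[-0.1,0,-0.6],[-0.1,0,-0.6],[-0.1,0,-0.6]],"delta_rot":[[0,0,0],[0,0,0],[0,0,0],[0,0,0]],"hand":[0,0,0,0]}'
```

```text
clock: 22.5
position: [579.4, 214.6, 99.0]
ee_rot: [0.999, -0.037, 0.001, -0.002]
contact_force: [-0.4, -0.2, -2.0]
gripper_width: 7.4
grasp_force: 60.2
```

```bash
python3 -m creep '{"translation":[[0,0,0],[0,0,0],[0,0,0],[0,0,4],[0,0,9],[0,0,13],[-0.5,-6,14],[-0.8,-12,14]],"delta_rot":[[0,0,0],[0,0,0],[0,0,0],[0,0,0],[0,0,0],[0,0,0],[0,0,0],[0,0,2]],"hand":[2,3,3.5,3.5,3.5,3.5,3.5,3.5]}'
python3 -c "
from h import *
st();plan([549.5,-251,200],tool(-90.5))
c,im,d=snap('scene');P=cloud(c,d);X,Y,Z=np.moveaxis(P,2,0);q=P[(d>0)&(abs(X-576)<45)&(abs(Y-216)<14)&(Z>90)&(Z<170)];print(len(q),q.mean(0),q[:,2].max())"
```

```text
clock: 23.5
position: [571.6, 93.8, 240.3]
ee_rot: [1.0, -0.019, 0.003, -0.002]
contact_force: [1.2, -0.6, 0.5]
gripper_width: 35.2
grasp_force: 0.0
23.5 [571.6  93.8 240.3] tz [[-0.037, -0.999, -0.004], [0.005, 0.004, -1.0]] F [ 1.2 -0.6  0.5] w 35.2 0.0 [ 0.44  0.3  -0.1  -0.   -1.17  1.09]
cm [ -2.21 -34.48  -4.03] rot [-0.2  0.3  1.6]
348 [577.48390068 217.55356812 117.75767164] 137.63835612382604
```

```bash
python3 -m creep '{"translation":[[-0.4,-6,0],[-0.8,-12,0],[-1.2,-18,0],[-1.6,-24,0],[-2,-30,-2],[-2.2,-34.5,-4],[-2.2,-34.5,-4],[-2.2,-34.5,-4]],"delta_rot":[[0,0,0.5],[0,0,1],[0,0,1.6],[0,0,1.6],[0,0,1.6],[0,0,1.6],[0,0,1.6],[0,0,1.6]],"hand":[3.5,3.5,3.5,3.5,3.5,3.5,3.5,3.5]}'
cat > pl.py <<'E'
from h import *
def pl(ys):
    c,im,d=snap('wrist');P=cloud(c,d);X,Y,Z=np.moveaxis(P,2,0)
    for y in ys:
        t=P[(d>0)&(X>500)&(X<605)&(abs(Y-y)<14)&(Z>83)&(Z<100)]
        print(y,len(t),t.mean(0).round(1),np.percentile(t,[3,97],axis=0).round(1).tolist())
E
python3 -c "
from pl import *
st();pl((-251,-301))"
```

```text
clock: 24.55
position: [549.4, -250.7, 198.9]
ee_rot: [1.0, -0.006, 0.001, -0.001]
contact_force: [-0.0, 0.8, 0.4]
gripper_width: 35.3
grasp_force: 0.0
24.55 [ 549.4 -250.7  198.9] tz [[-0.012, -1.0, -0.003], [0.002, 0.003, -1.0]] F [-0.   0.8  0.4] w 35.3 0.0 [-0.16  0.37 -0.09 -0.   -1.1   1.72]
-251 1042 [ 550.1 -251.6   88. ] [[517.0, -255.2, 86.9], [582.3, -247.9, 89.3]]
-301 1072 [ 549.  -301.    87.7] [[514.8, -304.9, 84.4], [580.9, -297.5, 89.2]]
```

```bash
python3 -m creep '{"translation":[[0,-0.1,-5],[0,-0.1,-9],[0,-0.1,-12],[0,-0.1,-14],[0,-0.1,-14.7],[0,-0.1,-14.7],[0,-0.1,-14.7],[0,-0.1,-14.7]],"delta_rot":[[0,0,0],[0,0,0],[0,0,0],[0,0,0],[0,0,0],[0,0,0],[0,0,0],[0,0,0]],"hand":[3.5,3.5,3.5,3.5,3.5,3,1.5,0.3]}'
python3 -m creep '{"translation":[[0,0,0],[0,0,0],[0,0,0]],"delta_rot":[[0,0,0],[0,0,0],[0,0,0]],"hand":[0,0,0]}'
```

```text
clock: 25.6
position: [550.2, -251.8, 53.1]
ee_rot: [1.0, -0.006, 0.002, -0.001]
contact_force: [0.4, 0.9, 1.9]
gripper_width: 6.8
grasp_force: 59.2
clock: 25.98
position: [550.2, -251.8, 53.1]
ee_rot: [1.0, -0.006, 0.002, -0.001]
contact_force: [-0.9, 1.3, 6.5]
gripper_width: 7.3
grasp_force: 59.7
```

```bash
python3 -m creep '{"translation":[[0,0,3],[0,0,7],[0,0,12],[0,3,16],[0.4,8,17],[0.8,14,17],[1.2,20,17],[1.6,26,17]],"delta_rot":[[0,0,0],[0,0,0],[0,0,0],[0,0,0],[0,0,-1],[0,0,-2],[0,0,-3],[0,0,-3.6]],"hand":[0,0,0,0,0,0,0,0]}'
python3 -m creep '{"translation":[[0.2,5,0],[0.4,10,0],[0.6,14,0],[0.7,15.7,0],[0.7,15.7,0],[0.7,15.7,0]],"delta_rot":[[0,0,0],[0,0,0],[0,0,0],[0,0,0],[0,0,0],[0,0,0]],"hand":[0,0,0,0,0,0]}'
python3 -c "
from blk import *
st();plan([573.2,165,96.5],tool(-94.3))"
```

```text
clock: 26.98
position: [564.0, 10.1, 220.3]
ee_rot: [0.999, -0.038, -0.0, -0.002]
contact_force: [0.6, 0.0, -2.8]
gripper_width: 7.4
grasp_force: 59.0
clock: 27.72
position: [571.8, 164.3, 221.1]
ee_rot: [0.999, -0.038, 0.0, -0.001]
contact_force: [0.1, -0.4, -2.6]
gripper_width: 7.3
grasp_force: 59.2
27.725 [571.8 164.3 221.1] tz [[-0.076, -0.997, -0.002], [0.0, 0.002, -1.0]] F [ 0.1 -0.4 -2.6] w 7.3 59.2 [ 0.55  0.34 -0.08 -0.   -1.14  0.94]
cm [  0.14   0.07 -12.46] rot [-0.1  0.   0.1]
```

```bash
python3 -m creep '{"translation":[[0.1,0.1,-3],[0.1,0.1,-6],[0.1,0.1,-8],[0.1,0.1,-9.5],[0.1,0.1,-10.8],[0.1,0.1,-11.8],[0.1,0.1,-12.2],[0.1,0.1,-12.2]],"delta_rot":[[0,0,0],[0,0,0],[0,0,0],[0,0,0],[0,0,0],[0,0,0],[0,0,0],[0,0,0]],"hand":[0,0,0,0,0,0,0,0]}'
python3 -m creep '{"translation":[[0,0,-0.1],[0,0,-0.3],[0,0,-0.3]],"delta_rot":[[0,0,0],[0,0,0],[0,0,0]],"hand":[0,0,0]}'
```

```text
clock: 28.72
position: [573.4, 166.5, 99.7]
ee_rot: [0.999, -0.037, 0.001, -0.002]
contact_force: [-0.5, 0.0, -3.7]
gripper_width: 7.2
grasp_force: 59.2
clock: 29.1
position: [573.2, 166.4, 96.7]
ee_rot: [0.999, -0.037, 0.001, -0.002]
contact_force: [-1.2, 0.2, -3.2]
gripper_width: 7.6
grasp_force: 59.2
```

Within a millimetre of the groove floor, so I'll release and go for the third plate.

```bash
python3 -m creep '{"translation":[[0,0,-0.1],[0,0,-0.1],[0,0,0],[0,0,4],[0,0,9],[0,0,13],[-0.5,-6,14],[-0.8,-12,14]],"delta_rot":[[0,0,0],[0,0,0],[0,0,0],[0,0,0],[0,0,0],[0,0,0],[0,0,0],[0,0,2]],"hand":[0,2,3.5,3.5,3.5,3.5,3.5,3.5]}'
python3 -m creep '{"translation":[[-0.4,-6,0],[-0.8,-12,0],[-1.2,-18,0],[-1.6,-24,0],[-1.8,-30,-2],[-1.8,-34.5,-4],[-1.8,-34.6,-4],[-1.8,-34.6,-4]],"delta_rot":[[0,0,0.5],[0,0,1],[0,0,1.6],[0,0,1.6],[0,0,1.6],[0,0,1.6],[0,0,1.6],[0,0,1.6]],"hand":[3.5,3.5,3.5,3.5,3.5,3.5,3.5,3.5]}'
python3 -c "
from pl import *
st();pl((-301,));
c,im,d=snap('scene');P=cloud(c,d);X,Y,Z=np.moveaxis(P,2,0)
for y in(167,216):q=P[(d>0)&(abs(X-576)<45)&(abs(Y-y)<14)&(Z>90)&(Z<170)];print(len(q),q.mean(0),q[:,2].max())"
```

```text
clock: 30.1
position: [565.9, 45.8, 238.8]
ee_rot: [1.0, -0.018, 0.003, -0.002]
contact_force: [0.5, -1.0, -0.2]
gripper_width: 34.9
grasp_force: 0.0
clock: 31.1
position: [547.4, -299.8, 197.1]
ee_rot: [1.0, -0.006, 0.001, -0.001]
contact_force: [-0.9, 0.1, 0.1]
gripper_width: 34.9
grasp_force: 0.0
31.1 [ 547.4 -299.8  197.1] tz [[-0.012, -1.0, -0.003], [0.002, 0.003, -1.0]] F [-0.9  0.1  0.1] w 34.9 0.0 [-0.24  0.41 -0.04 -0.   -1.12  1.8 ]
-301 1059 [ 548.6 -301.4   88. ] [[515.0, -305.0, 86.8], [580.8, -297.7, 89.2]]
363 [573.16367151 169.39631082 116.76590289] 137.5427335635468
348 [577.48285221 217.54086607 117.46925513] 137.8449118034216
```

```bash
python3 -m creep '{"translation":[[0.1,-0.1,-5],[0.1,-0.1,-9],[0.1,-0.15,-12],[0.1,-0.15,-14],[0.1,-0.15,-14.5],[0.1,-0.15,-14.5],[0.1,-0.15,-14.5],[0.1,-0.15,-14.5]],"delta_rot":[[0,0,0],[0,0,0],[0,0,0],[0,0,0],[0,0,0],[0,0,0],[0,0,0],[0,0,0]],"hand":[3.5,3.5,3.5,3.5,3.5,3,1.5,0.3]}'
python3 -m creep '{"translation":[[0,0,0],[0,0,0],[0,0,0]],"delta_rot":[[0,0,0],[0,0,0],[0,0,0]],"hand":[0,0,0]}'
python3 -m creep '{"translation":[[0,0,3],[0,0,7],[0,0,12],[0,3,16],[0.4,8,17],[0.8,14,17],[1.2,20,17],[1.6,26,17]],"delta_rot":[[0,0,0],[0,0,0],[0,0,0],[0,0,0],[0,0,-1],[0,0,-2],[0,0,-3],[0,0,-3.6]],"hand":[0,0,0,0,0,0,0,0]}'
python3 -m creep '{"translation":[[0.2,5,0],[0.4,10,0],[0.5,14,0],[0.5,15.6,0],[0.5,15.6,0],[0.5,15.6,0]],"delta_rot":[[0,0,0],[0,0,0],[0,0,0],[0,0,0],[0,0,0],[0,0,0]],"hand":[0,0,0,0,0,0]}'
python3 -c "
from blk import *
st();blk();plan([569.5,115.1,96.5],tool(-94.3))"
```

```text
clock: 32.2
position: [549.2, -301.4, 53.2]
ee_rot: [1.0, -0.006, 0.002, -0.001]
contact_force: [0.9, 1.1, 3.6]
gripper_width: 7.5
grasp_force: 59.2
clock: 32.58
position: [549.2, -301.4, 53.1]
ee_rot: [1.0, -0.006, 0.002, -0.001]
contact_force: [-0.3, 0.8, 6.3]
gripper_width: 7.6
grasp_force: 59.7
clock: 33.58
position: [563.0, -39.3, 220.3]
ee_rot: [0.999, -0.038, -0.0, -0.002]
contact_force: [1.8, 0.4, -2.7]
gripper_width: 7.3
grasp_force: 59.1
clock: 34.33
position: [568.8, 113.9, 221.1]
ee_rot: [0.999, -0.038, 0.0, -0.001]
contact_force: [0.1, -0.4, -4.0]
gripper_width: 7.4
grasp_force: 59.2
34.325 [568.8 113.9 221.1] tz [[-0.076, -0.997, -0.002], [0.001, 0.002, -1.0]] F [ 0.1 -0.4 -4. ] w 7.4 59.2 [ 0.48  0.32 -0.12 -0.   -1.13  1.02]
wrist block 12439 ((574.8709716796875, 190.24197387695312), (200.22010803222656, 80.23673248291016), 85.79639434814453) 81.0
 gap 16 at [569.6 114.9]
 gap 24 at [573.8 170.7]
 gap 34 at [577.9 224.6]
 gap 14 at [580.9 264.4]
cm [  0.06   0.14 -12.48] rot [-0.1  0.1  0.1]
```

```bash
python3 -m creep '{"translation":[[0,0.1,-3],[0,0.1,-6],[0,0.1,-8],[0,0.1,-9.5],[0,0.1,-10.8],[0,0.1,-11.8],[0,0.1,-12.2],[0,0.1,-12.2]],"delta_rot":[[0,0,0],[0,0,0],[0,0,0],[0,0,0],[0,0,0],[0,0,0],[0,0,0],[0,0,0]],"hand":[0,0,0,0,0,0,0,0]}'
python3 -m creep '{"translation":[[0,0,-0.2],[0,0,-0.4],[0,0,-0.4]],"delta_rot":[[0,0,0],[0,0,0],[0,0,0]],"hand":[0,0,0]}'
```

```text
clock: 35.38
position: [569.4, 116.0, 99.7]
ee_rot: [0.999, -0.037, 0.001, -0.002]
contact_force: [0.3, -0.2, -2.6]
gripper_width: 7.3
grasp_force: 59.2
clock: 35.75
position: [569.5, 116.1, 96.2]
ee_rot: [0.999, -0.037, 0.001, -0.002]
contact_force: [-0.6, -0.5, 0.3]
gripper_width: 7.2
grasp_force: 59.4
```

```bash
python3 -m creep '{"translation":[[0,0,0],[0,0,0],[0,0,0],[0,0,4],[0,0,9],[0,0,14],[0,4,16],[0,8,16]],"delta_rot":[[0,0,0],[0,0,0],[0,0,0],[0,0,0],[0,0,0],[0,0,0],[0,0,0],[0,0,0]],"hand":[2,3,3.5,3.5,3.5,3.5,3.5,3.5]}'
python3 -m creep '{"translation":[[0,4,0],[0,8,0],[0,11,0],[0,13,0],[0,13,0]],"delta_rot":[[0,0,0],[0,0,0],[0,0,0],[0,0,0],[0,0,0]],"hand":[3.5,3.5,3.5,3.5,3.5]}'
python3 - <<'E'
from h import *
st();c,im,d=snap('wrist','k1')
for n in('top','scene'): snap(n,'k1'+n)
P=cloud(c,d);X,Y,Z=np.moveaxis(P,2,0);r,g,b=np.moveaxis(im.astype(int),2,0)
w=(d>0)&(X>530)&(X<650)&(Y>285)&(Y<400)
m=w&(Z>100)&(Z<116);print('bar',m.sum(),P[m].mean(0).round(1),cv2.minAreaRect(P[m][:,:2].astype(np.float32)),Z[m].max())
mw=m&(r>130);print('white',mw.sum(),P[mw].mean(0).round(1))
m=w&(r>1.8*g)&(r>80)&(Z>75);print('red',m.sum(),P[m].mean(0).round(1))
v,u=np.where(w&(Z>75));print(u.min(),u.max(),v.min(),v.max())
cv2.imwrite('pics/k1c.png',cv2.resize(im[max(0,v.min()-60):v.max()+60,max(0,u.min()-80):u.max()+80,::-1],None,fx=1.6,fy=1.6,interpolation=cv2.INTER_CUBIC)[:600,:800])
E
```

```text
clock: 36.75
position: [570.3, 196.9, 258.8]
ee_rot: [0.999, -0.038, 0.004, -0.003]
contact_force: [0.4, -0.1, -0.7]
gripper_width: 35.1
grasp_force: 0.0
clock: 37.38
position: [569.1, 326.8, 255.2]
ee_rot: [0.999, -0.037, 0.001, -0.001]
contact_force: [0.0, 0.6, 0.4]
gripper_width: 35.0
grasp_force: 0.0
37.375 [569.1 326.8 255.2] tz [[-0.074, -0.997, -0.003], [0.002, 0.003, -1.0]] F [0.  0.6 0.4] w 35.0 0.0 [ 0.77  0.42  0.13 -0.   -1.27  0.73]
bar 772 [587.2 341.6 109.7] ((586.1945190429688, 341.77459716796875), (11.783205032348633, 40.7047004699707), 84.8743896484375) 112.71874380408218
white 136 [577.3 342.7 111.1]
red 108 [601.2 368.  108.2]
26 535 153 479
```

View pics/k1c.png

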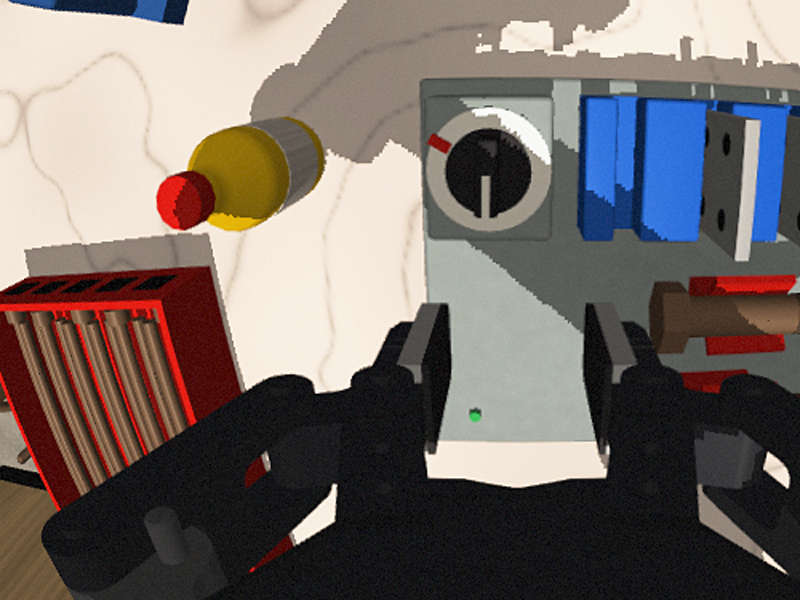

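The crop shows the knob at (488,172) with its white pointer towards the robot (down). The red mark is at (438,143), so the turn is about 120° clockwise. I'll refine that angle.

```bash
cat > dial.py <<'E'
from h import *
def dial(n,c,im,d,ctr=None):
    P=cloud(c,d);X,Y,Z=np.moveaxis(P,2,0);r,g,b=np.moveaxis(im.astype(int),2,0)
    w=(d>0)&(X>540)&(X<632)&(Y>295)&(Y<388)
    red=w&(r>1.7*g)&(r>70)&(Z<96)&(Z>74)
    bar=w&(Z>102)&(Z<118)&(np.hypot(X-587,Y-341)<28)
    zr=np.median(Z[red]) if red.sum() else 0
    wh=w&(np.minimum(np.minimum(r,g),b)>125)&(Z<96)&(Z>74)&(np.hypot(X-587,Y-341)<38)
    v,u=np.where(red);R1=cast(c,np.c_[u,v],84).mean(0)
    print(n,'red',red.sum(),P[red].mean(0).round(1),'ray84',R1.round(1))
    print('  bar',P[bar].mean(0).round(1),cv2.minAreaRect(P[bar][:,:2].astype(np.float32)))
    st_=bar&(r>120);print('  white',st_.sum(),P[st_].mean(0).round(1))
    if ctr is not None:
        a=lambda p:np.degrees(np.arctan2(p[1]-ctr[1],-(p[0]-ctr[0])))-4.3
        print('  angles deg: mark',a(R1).round(1),'pointer',a(P[st_].mean(0)).round(1))
    return P[red].mean(0)
E
python3 - <<'E'
from dial import *
f=np.load('pics/k1.npz');c=get_calibration('wrist');c['fish']=True
dial('wrist',c,f['im'],f['d'],(586.4,341.5))
for n in('top','scene'):
    f=np.load(f'pics/{n}0.npz');c=get_calibration(n);dial(n,c,f['im'],f['d'],(588.5,338.3) if n=='top' else (585,342.5))
E
```

```text
wrist red 101 [603.7 364.9  85.6] ray84 [603.6 365.1  84. ]
  bar [587.4 339.8 110.4] ((586.4834594726562, 339.9649658203125), (11.782909393310547, 40.70514678955078), 84.75896453857422)
  white 140 [577.4 340.8 111.7]
  angles deg: mark 121.7 pointer -8.5
top red 8 [604.7 363.2  84.8] ray84 [604.8 363.4  84. ]
  bar [588.5 337.8 108.7] ((589.0407104492188, 338.0689392089844), (13.264398574829102, 40.47168731689453), 83.29666137695312)
  white 13 [583.6 339.2 111.2]
  angles deg: mark 118.7 pointer 5.9
scene red 9 [601.6 365.1  85.7] ray84 [600.8 364.7  84. ]
  bar [585.9 342.8 110.4] ((584.8648071289062, 342.17529296875), (13.40164852142334, 42.78041076660156), 83.47776794433594)
  white 21 [574.9 342.4 112.4]
  angles deg: mark 121.1 pointer -5.0
```

```bash
python3 -m creep '{"translation":[[0.8,0.6,-4],[1.7,1.35,-8],[1.7,1.35,-11],[1.7,1.35,-13],[1.7,1.35,-14.5],[1.7,1.35,-15.4],[1.7,1.35,-15.8],[1.7,1.35,-15.8]],"delta_rot":[[0,0,-0.8],[0,0,-0.8],[0,0,-0.8],[0,0,-0.8],[0,0,-0.8],[0,0,-0.8],[0,0,-0.8],[0,0,-0.8]],"hand":[3.5,3.5,3.5,3.5,3.5,3.5,3.5,3.5]}'
python3 -c "
from h import *
st();plan([586.5,340.4,91],tool(-95.1))"
```

```text
clock: 38.52
position: [586.5, 339.5, 98.1]
ee_rot: [0.999, -0.044, 0.001, -0.002]
contact_force: [0.5, -0.1, 0.0]
gripper_width: 34.9
grasp_force: 0.0
38.525 [586.5 339.5  98.1] tz [[-0.089, -0.996, -0.004], [0.003, 0.003, -1.0]] F [ 0.5 -0.1  0. ] w 34.9 0.0 [ 0.76  0.58 -0.02 -0.   -0.97  0.72]
cm [ 0.    0.09 -0.71] rot [-0.2  0.2 -0. ]
```

```bash
python3 - <<'E'
from h import *
for n in('k1top','k1scene'):
    f=np.load(f'pics/{n}.npz');c=get_calibration(n[2:]);P=cloud(c,f['d']);X,Y,Z=np.moveaxis(P,2,0);ok=f['d']>0
    for y in(117,167,216):
        q=P[ok&(abs(X-575)<50)&(abs(Y-y)<14)&(Z>90)&(Z<170)]
        if len(q)>10: print(n,y,len(q),q.mean(0).round(1),np.percentile(q[:,2],98).round(1),np.percentile(q[:,0],[2,98]).round())
E
python3 -m creep '{"translation":[[0,0.1,-0.4],[0,0.1,-0.7],[0,0.1,-0.7],[0,0.1,-0.7],[0,0.1,-0.7],[0,0.1,-0.7]],"delta_rot":[[0,0,0],[0,0,0],[0,0,0],[0,0,0],[0,0,0],[0,0,0]],"hand":[3.5,3.5,2,1,0.5,0]}'
```

```text
k1top 117 111 [569.3 113.1 128. ] 136.4 [536. 604.]
k1top 167 126 [573.3 163.  124.5] 135.5 [540. 608.]
k1top 216 140 [578.1 211.  123.7] 135.7 [544. 612.]
k1scene 117 362 [568.6 119.1 116.9] 135.2 [534. 602.]
k1scene 167 357 [573.7 169.3 117.1] 135.0 [537. 606.]
k1scene 216 348 [577.1 217.5 117.3] 134.9 [541. 609.]
clock: 39.28
position: [586.4, 341.3, 90.9]
ee_rot: [0.999, -0.044, 0.001, -0.002]
contact_force: [-0.5, 3.8, -0.5]
gripper_width: 10.7
grasp_force: 59.2
```

All plates are down. Knob is gripped, so I'll turn it clockwise.

```bash
python3 -m creep '{"translation":[[0,0,0],[0,0,0],[0,0,0],[0,0,0],[0,0,0],[0,0,0],[0,0,0],[0,0,0]],"delta_rot":[[0,0,-8],[0,0,-16],[0,0,-24],[0,0,-32],[0,0,-40],[0,0,-48],[0,0,-56],[0,0,-60]],"hand":[0,0,0,0,0,0,0,0]}'
python3 -m creep '{"translation":[[0,0,0],[0,0,0],[0,0,0],[0,0,0],[0,0,0],[0,0,0],[0,0,0],[0,0,0]],"delta_rot":[[0,0,-8],[0,0,-16],[0,0,-24],[0,0,-32],[0,0,-40],[0,0,-48],[0,0,-56],[0,0,-59.5]],"hand":[0,0,0,0,0,0,0,0]}'
python3 -m creep '{"translation":[[0,0,0],[0,0,0]],"delta_rot":[[0,0,0],[0,0,0]],"hand":[0,0]}'
python3 -c "
from h import *
st()"
```

```text
clock: 40.28
position: [586.3, 341.3, 90.8]
ee_rot: [0.842, -0.539, 0.002, -0.002]
contact_force: [-1.2, 3.7, -0.2]
gripper_width: 10.8
grasp_force: 59.2
clock: 41.28
position: [586.3, 341.4, 90.9]
ee_rot: [-0.464, 0.886, -0.001, 0.001]
contact_force: [-1.7, 4.1, 0.4]
gripper_width: 10.3
grasp_force: 59.3
clock: 41.52
position: [586.3, 341.3, 90.9]
ee_rot: [-0.465, 0.885, -0.001, 0.001]
contact_force: [-2.7, 4.0, -0.0]
gripper_width: 10.9
grasp_force: 59.3
41.525 [586.3 341.3  90.9] tz [[-0.824, 0.567, -0.003], [0.002, -0.002, -1.0]] F [-2.7  4.  -0. ] w 10.9 59.3 [ 0.77  0.59 -0.02  0.   -0.96 -1.37]
```

```bash
python3 -m creep '{"translation":[[0,0,0],[0,0,0],[0,0,0],[0,0,3],[0,0,8],[0,0,13],[0,0,16],[0,0,16]],"delta_rot":[[0,0,0],[0,0,0],[0,0,0],[0,0,0],[0,0,0],[0,0,0],[0,0,0],[0,0,0]],"hand":[2,3,3.5,3.5,3.5,3.5,3.5,3.5]}'
python3 - <<'E'
from dial import *
c,im,d=snap('wrist','k2');dial('wrist',c,im,d,(586.5,340.3))
c,im,d=snap('scene');dial('scene',c,im,d,(585.2,342.6))
im=np.load('pics/k2.npz')['im'];cv2.imwrite('pics/k2.png',im[:,:,::-1])
E
```

```text
clock: 42.52
position: [587.4, 340.7, 254.4]
ee_rot: [-0.465, 0.885, -0.001, 0.003]
contact_force: [0.7, 1.2, -0.7]
gripper_width: 34.8
grasp_force: 0.0
wrist red 58 [604.6 368.6  84.6] ray84 [604.7 368.8  84. ]
  bar [585.6 341.  110.1] ((585.9336547851562, 341.5631408691406), (39.046417236328125, 10.534334182739258), 55.35088348388672)
  white 104 [591.1 349.  111. ]
  angles deg: mark 118.4 pointer 113.7
scene red 6 [602.3 366.2  86.1] ray84 [601.3 365.7  84. ]
  bar [586.4 342.9 109.9] ((584.865234375, 342.1927795410156), (40.74958038330078, 13.14678955078125), 53.90470886230469)
  white 0 [nan nan nan]
  angles deg: mark 120.6 pointer nandial.py:12: RuntimeWarning: Mean of empty slice.
  st_=bar&(r>120);print('  white',st_.sum(),P[st_].mean(0).round(1))
  ret = um.true_divide(
dial.py:15: RuntimeWarning: Mean of empty slice.
  print('  angles deg: mark',a(R1).round(1),'pointer',a(P[st_].mean(0)).round(1))
```

View pics/k2.png

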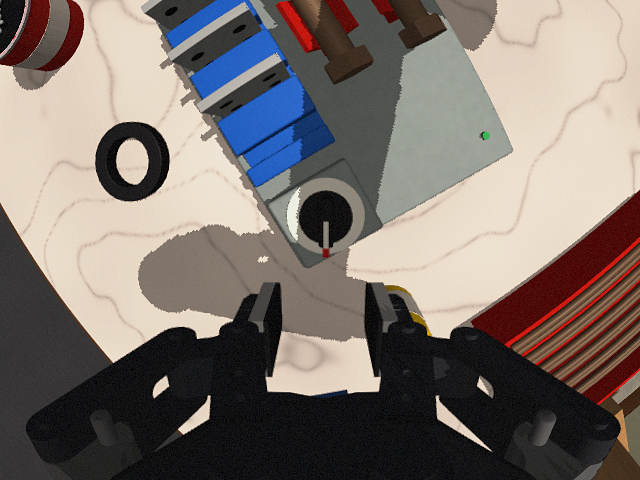

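The view shows the pointer stripe and red mark in line at (325,250). The bar is at 55.4° and the mark at 55.3°. The three plates and both bolts are in place, so I'll hand in.

```bash
python3 -c "
from bench import *
print(job_done())"
```

```text
the job is handed in; nothing more can be done
None
```

I handed the job in after about 43 s of robot time: the three plates stand fully down in grooves, both bolts lie centred in the cradles, and the timer pointer is within about 1° of the red mark; the judge's verdict was not shown.

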